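# Fit the right hub on the drive spindle and hold the spring dial on the third click

## Task

Find which of the two white hubs fits the steel spindle of the white drive base: slide that one over the spindle fully down onto the base, and put the other, which does not fit, aside on the chopping board. With both hubs let go, turn the black spring-return dial clockwise past its first two clicks to the third and finish while still holding it there, because it springs back when released. Leave the salt shaker, the tin and the garlic where they are.

Things in the scene. Friction and masses are not known exactly. Their poses are not given: they have to be found in the camera images.
- drive_base: White plastic food-processor drive base, fixed to the worktop, 146 (its x) x 250 (its y) x 60 mm high. Origin at the centre of its underside; x points away from the robot at yaw 0, y to the left, z up. A steel spindle stands on its left part (0, +70 mm), the dial is on its right part (0, -65 mm). It carries the dial.
- seat (a point): Point on the base's top face (60 mm above its underside) on the axis of the spindle. The upright steel spindle rises 30 mm from here: 16 mm across, its last 4 mm tapered to 11 mm. The origin of a fully seated hub lies here.
- dial (a joint): Turn of the dial in rad: 0 at rest, grows clockwise seen from above; clicks (soft detents) at 0.4, 0.8 and 1.2 rad, hard stop at 1.24. A spring of about 0.05 N m at rest and 0.11 N m at the third click always turns it back to 0 when let go; a click adds up to about 0.04 N m. Marks on the base beside it, at its far side: a line at rest, then one, two and three dots.
- dial_grip (a point): Point on the dial's vertical axis, 10 mm below the top of its grip bar. The black dial is a disc 58 mm across whose top is 10 mm above the base's top face; on it stands an upright grip bar 46 mm long, 12 mm thick and 29 mm high (top 38 mm above the disc's underside, 99 mm above the worktop) to be pinched from above across its 12 mm. x of this frame runs along the bar to its pointer end (white line) and turns with the dial, z is up.
- hub_wide: Loose white plastic hub with the wide bore, 20 mm, which passes over the spindle. Flange 56 mm across and 6 mm high at the bottom, barrel 40 mm across above it, 42 mm high in all, bore straight through. 50 to 100 g. Origin at the centre of its underside, z up. Starts standing on the worktop at the robot's left; which hub is nearer varies.
- hub_narrow: Loose white plastic hub, the same outside (flange 56 x 6 mm, barrel 40 mm, 42 mm high, 50 to 100 g), but with a 12 mm bore, too narrow for the spindle. Origin at the centre of its underside, z up. Starts standing on the worktop at the robot's left.
- board: Wooden chopping board lying fixed on the worktop at the robot's right, 235 (its x) x 340 (its y) x 21 mm. Origin at the centre of its underside, z up, x away from the robot at yaw 0. The garlic lies on it at about x +60, y -60 mm.
- garlic: Garlic bulb, about 60 mm across, 58 mm high, loose on the far half of the board, a little right of its middle. Origin at the centre of its underside. To be left alone.
- salt_shaker: Glass salt shaker, 44 mm across, 90 mm high, standing loose behind the hubs. Origin at the centre of its underside. To be left alone.
- tin: Food tin, 76 mm across, 58 mm high, standing loose behind the hubs at the left. Origin at the centre of its underside. To be left alone.

How it is judged:
By the outcome, as a careful person would: the job done as asked, in the order asked, and still so for the second after the job is handed in, while the arm keeps its last pose, push and grip.
It also fails if it takes over 61 s, if anything falls off the work surface, if the arm or the gripper's body presses on something with over 40 N, if the wrist force passes 120 N, or if a joint passes its speed limit or range.

## Robot

A 6-joint arm with a two-finger parallel gripper is mounted at the origin on a cart in front of the work surface, level with it; the furniture and walls round the work are solid. World frame = base frame: x ahead of the robot, y to its left, z up, the work surface at z = 0. Lengths are in m, angles in rad, forces in N, time in s.
With the tool pointing down it reaches from about 0.35 to 0.775 m from the base axis. Payload 7.3 kg.
Tool frame: the origin (TCP) lies at the very end of the fingers, on their centre line; the grasp point (between the pads) lies 19 mm behind it; z points along the fingers, y is the line along which they close (so a half turn about z gives the same grasp; the last joint's range is limited). The gripper opens to 92 mm and grips with 3 to 60 N. Pads are 19 mm wide; open, the fingers measure 130 mm over their backs; the gripper's body (75 mm by 190 mm) begins 47 mm behind the grasp point.
Start: joints at [-1.347, 0.342, 1.524, -0, 1.275, -0.146], TCP at [0.19, -0.49, 0.227] pointing down, gripper open.
Joint ranges: [-2.53, 2.53], [-0.77, 2.02], [0.04, 2.7], [-1, 4.14], [0.28, 2.66], [-3.11, 3.11]. Speed limits (rad/s): [2.57, 2.57, 3.14, 3.14, 3.14, 3.14].

## Interface

Orientations are given as [roll, pitch, yaw] about the fixed x, y, z axes, in that order (R = Rz(yaw) Ry(pitch) Rx(roll)).
In Python, from cell import robot gives the robot as it stands. The module is installed in compiled form; this text tells all that it offers.
- The arm moves only by the tool arm_command, never from a script. Its argument "moves" is a list of rows, each a list of 3 entries, a list of its own where there are three numbers: the shift along the tool's x, y, z in m, then the turn, a rotation vector about the tool's x, y, z in rad, then the finger opening in m, from 0 to 0.0918. In form: [[[dx, dy, dz], [ax, ay, az], claw], ...]. A call has exactly 5 rows; each row is the pose to reach, as a shift and turn from the pose commanded when the call began, along the tool's axes at that moment; what a row does not reach only later rows make up. A row lasts 1/10 s, in which the tool goes at most 50 mm and 8.59 degrees, less where a joint would pass 70% of its speed; a pose out of reach is approached as far as the arm can. A call with a gripper value outside its range is refused whole. The fingers move at their own pace and stop on an object; "squeeze" is the grip in N (left out, the last holds). Time passes only in rows, so rows that repeat a pose let the fingers close, or fill a call up. It gives the time, the measured TCP pose, the force, the opening and the grip force at its end, in the units of the state.
- robot.observe(): the state, without advancing time (a new reading comes with each control period).
- robot.read_camera(name): name is "scene" or "top" or "wrist"; returns the picture (480x640x3 uint8, red, green, blue); there is no depth.
- robot.camera_model(name): a dict with "fx", "fy", "cx", "cy" (pixels), "R" (3x3) and "t" (3): a world point X has camera coordinates R X + t. Camera axes: x right, y down, z forward; pixel columns grow to the right and rows downward; lengths in m; the calibration is good to about 2 mm. A picture is of the moment at which its call begins: read the wrist's pose just before it. camera_model takes no time and is no camera call; for the wrist camera it gives the pose at the moment of the call.
- robot.hand_in(): hands the job in; it is judged then, once.
The state is a dict: "time": time; "qpos": joint angles; "qvel": joint speeds; "joint_efforts": joint torques, N m; "tool_pos": TCP position; "tool_rot": TCP orientation; "contact_force": force on the tool from outside, world axes, zero at the start; "torque": the same for the moment, N m; "opening": finger opening in m; "grip_force": force on a finger pad.
Only numpy, scipy, OpenCV 4.12 (cv2) and the standard library are available. Lean on these libraries where they do the work, as an engineer would, in place of code of your own. Each camera call takes 0.05 s, during which the arm holds its last target. There are 200 camera calls.

## Working session

There is one attempt and no reset: what is moved stays moved. The work goes in short steps, Python scripts to look and compute and a tool call to move; the robot and the scene stay as the last step left them, time stands still between calls to the robot, and variables do not carry over. Pictures are saved under pics/ and viewed, at most 10 in all, crops included, and the job is handed in when it is done.

Besides the shell and the picture viewer there is one more tool, called as a command line: name --argument value ..., lists and objects as JSON in quotes. arm_command: Moves the arm, as the interface text tells. Its arguments: {"type":"object","properties":{"moves":{"type":"array"},"squeeze":{"type":"number"}},"required":["moves"]}

```bash
mkdir -p pics; python3 - <<'E'
from cell import robot
import cv2,numpy as np
print(robot.observe())
a=robot.read_camera("scene");b=robot.read_camera("top")
cv2.imwrite("pics/s0.png",a[:,:,::-1]);cv2.imwrite("pics/t0.png",b[:,:,::-1])
for n in("scene","top","wrist"):print(n,robot.camera_model(n))
E
```

```text
{'time': 0.0, 'qpos': array([-1.34702830e+00,  3.42716465e-01,  1.52500852e+00, -6.92180374e-06,
        1.27540529e+00, -1.46024595e-01]), 'qvel': array([-0.0002174 ,  0.00038495, -0.00114717,  0.00070222,  0.00078578,
        0.00037563]), 'joint_efforts': array([-1.18080094e-03, -4.31246817e+01, -2.44216669e+01,  7.16469996e-02,
        5.60376188e-02, -1.21713188e-04]), 'tool_pos': array([ 0.18966226, -0.48910847,  0.22605118]), 'tool_rot': array([-3.14007043e+00, -2.17185726e-04,  3.69794475e-01]), 'contact_force': array([0.19340365, 0.01668528, 0.36282467]), 'torque': array([ 0.00727456, -0.02365278,  0.00668668]), 'grip_force': 0.0, 'opening': 0.0916248703757706}
scene {'fx': 443.0484957478187, 'fy': 443.0484957478187, 'cx': 322.41802938792125, 'cy': 237.14741080309494, 'R': array([[-0.85949088, -0.51107128,  0.00903156],
       [-0.30559882,  0.49961494, -0.81055183],
       [ 0.40973746, -0.69942195, -0.58559727]]), 't': array([0.45458072, 0.25141988, 1.1188502 ])}
top {'fx': 473.4179420712279, 'fy': 473.4179420712279, 'cx': 318.7263290230389, 'cy': 240.18141908058988, 'R': array([[-0.01512642, -0.99984109,  0.00943303],
       [-0.99853699,  0.01461552, -0.05206013],
       [ 0.05191399, -0.01020671, -0.9985994 ]]), 't': array([-0.03825317,  0.57239473,  1.21593109])}
wrist {'fx': 407.4615465760883, 'fy': 407.4615465760883, 'cx': 321.1123126849909, 'cy': 241.01487457304395, 'R': array([[ 0.3597587 , -0.93304421, -0.00147782],
       [-0.90001134, -0.34743889,  0.26318399],
       [-0.24607575, -0.09335268, -0.96474453]]), 't': array([-0.52375409, -0.03202305,  0.39059197])}
```

View pics/t0.png

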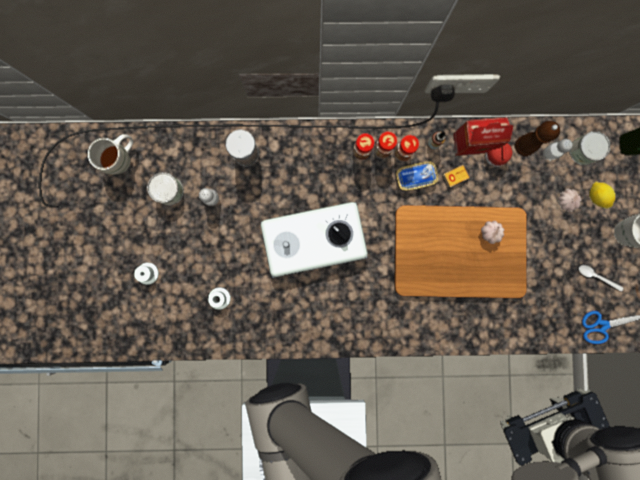

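View pics/s0.png

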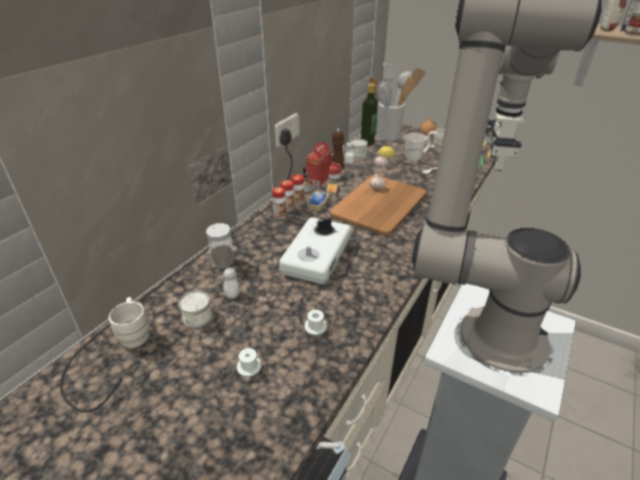

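The top view shows the hubs at about (146,273) and (219,299), the base at about (315,240) with the spindle at (287,245) and the dial at (340,233), and the board at about (461,252). The scene view agrees.

```bash
cat > h.py <<'E'
import cv2,numpy as np
from cell import robot
def ray(m,u,v,z):
    d=m["R"].T@np.array([(u-m["cx"])/m["fx"],(v-m["cy"])/m["fy"],1]);c=-m["R"].T@m["t"]
    return c+d*(z-c[2])/d[2]
def proj(m,X):
    p=m["R"]@np.asarray(X)+m["t"];return np.array([m["fx"]*p[0]/p[2]+m["cx"],m["fy"]*p[1]/p[2]+m["cy"]])
def blobs(mask,amin):
    cs,_=cv2.findContours(mask.astype(np.uint8),cv2.RETR_EXTERNAL,cv2.CHAIN_APPROX_NONE)
    return [c for c in cs if cv2.contourArea(c)>amin]
E
python3 - <<'E'
from h import *
np.set_printoptions(precision=4,suppress=True)
b=cv2.imread("pics/t0.png");m=robot.camera_model("top")
hsv=cv2.cvtColor(b,cv2.COLOR_BGR2HSV)
w=(hsv[:,:,2]>165)&(hsv[:,:,1]<45)
for c in blobs(w,80):
    r=cv2.minAreaRect(c)
    (u,v)=r[0]
    if v>340 or v<170:continue
    print(np.round(r[0],1),np.round(r[1],1),round(r[2],1),cv2.contourArea(c),"z0",ray(m,u,v,.003)[:2],"z60",ray(m,u,v,.06)[:2])
    if cv2.contourArea(c)>2000:
        P=np.array([ray(m,*p,.06)[:2] for p in cv2.boxPoints(r)]);print(P,[np.linalg.norm(P[i]-P[i-1]) for i in range(4)])
br=cv2.inRange(hsv,(5,90,80),(22,255,255))
br=cv2.morphologyEx(br,cv2.MORPH_OPEN,np.ones((9,9)))
for c in blobs(br,3000):
    r=cv2.minAreaRect(c);P=np.array([ray(m,*p,.021)[:2] for p in cv2.boxPoints(r)]);print("board",P,ray(m,*r[0],.021))
dk=(hsv[:,:,2]<50);dk[:,:310]=0;dk[:,370:]=0;dk[:205]=0;dk[265:]=0
for c in blobs(dk,100):
    (u,v),r=cv2.minEnclosingCircle(c);print("dial",u,v,r,ray(m,u,v,.07))
A=cv2.resize(b[250:320,120:240],None,fx=6,fy=6,interpolation=cv2.INTER_CUBIC)
cv2.imwrite("pics/t1.png",A)
E
```

```text
[624.4 319.4] [ 5.8 30.1] 76.0 109.0 z0 [ 0.3529 -0.8441] z60 [ 0.36   -0.8069]
[218.8 297.8] [20.5 21.2] 45.0 342.5 z0 [0.4261 0.2157] z60 [0.4299 0.2042]
[600.8 277.9] [47.9  8.9] 26.6 172.0 z0 [ 0.4622 -0.7871] z60 [ 0.4643 -0.7526]
[146.3 273.2] [20.5 22.6] 45.0 362.5 z0 [0.4926 0.4041] z60 [0.4933 0.384 ]
[493.6 229.6] [18.9 15.2] 21.8 107.0 z0 [ 0.5935 -0.5085] z60 [ 0.5896 -0.4867]
[635.5 231.5] [ 7. 23.] 0.0 93.0 z0 [ 0.5831 -0.8851] z60 [ 0.5797 -0.846 ]
[313.7 238.4] [57.1 98.5] 78.5 5410.5 z0 [ 0.5772 -0.0338] z60 [ 0.574  -0.0338]
[[ 0.6215  0.1008]
 [ 0.6677 -0.1424]
 [ 0.5265 -0.1682]
 [ 0.4812  0.0737]] [np.float64(0.14286925233216366), np.float64(0.24759314980285327), np.float64(0.14345559050549292), np.float64(0.24612884574986935)]
[567.7 197. ] [11.2 15.9] 11.3 104.0 z0 [ 0.6773 -0.7087] z60 [ 0.6695 -0.6778]
[162.5 187. ] [28. 27.] 90.0 600.0 z0 [0.7186 0.3623] z60 [0.7089 0.3441]
board [[ 0.6602 -0.2465]
 [ 0.6554 -0.5888]
 [ 0.4167 -0.5797]
 [ 0.4221 -0.2409]] [ 0.538  -0.4137  0.021 ]
dial 339.0 233.52499389648438 10.713443756103516 [ 0.5847 -0.0969  0.07  ]
```

View pics/t1.png

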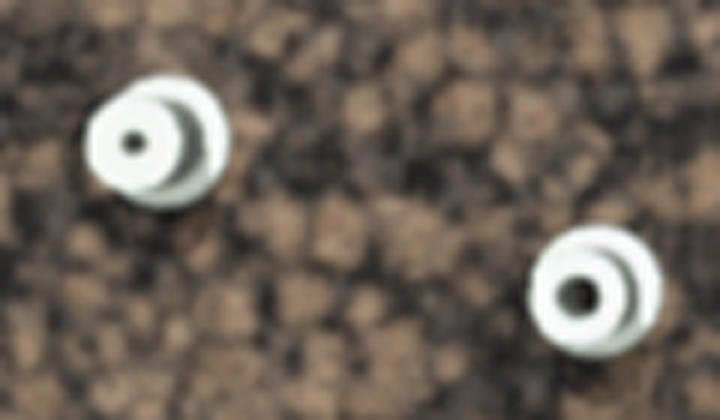

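The near hub's bore is clearly larger (crop (577,297)) than the far one's (135,142). So the near hub is hub_wide and the far one hub_narrow. I'll move over to it now.

arm_command --moves '[[[0.3, -0.19, 0], [0, 0, 0], 0.09], [[0.3, -0.19, 0], [0, 0, 0], 0.09], [[0.3, -0.19, 0], [0, 0, 0], 0.09], [[0.3, -0.19, 0], [0, 0, 0], 0.09], [[0.3, -0.19, 0], [0, 0, 0], 0.09]]' --squeeze 20

```text
time: 0.6
tool_pos: [0.339, -0.2866, 0.2265]
tool_rot: [-3.141, 0.0, 0.369]
contact_force: [1.2, -1.0, -0.3]
opening: 0.0902
grip_force: 0.0
```

```bash
cat >> h.py <<'E'
from scipy.spatial.transform import Rotation as Ro
np.set_printoptions(precision=4,suppress=True)
def shift(X,yaw=None):
    "tool-frame shift to world point X, and turn about tool z to yaw, from measured pose"
    s=robot.observe();R=Ro.from_euler("xyz",s["tool_rot"]).as_matrix()
    print("t",round(s["time"],2),"pose",s["tool_pos"],s["tool_rot"],"F",s["contact_force"],"op",s["opening"])
    print("shift",R.T@(np.asarray(X)-s["tool_pos"]), "turn z", None if yaw is None else s["tool_rot"][2]-yaw)
E
python3 - <<'E'
from h import *
m=robot.camera_model("top")
print("wide",ray(m,219.3,298.3,.006),"narrow",ray(m,147.5,273.6,.006))
shift([.42,.216,.2])
E
```

```text
wide [0.4249 0.2137 0.006 ] narrow [0.4917 0.3998 0.006 ]
t 0.6 pose [ 0.339  -0.2866  0.2265] [-3.1413  0.      0.3692] F [ 1.1846 -0.9653 -0.3067] op 0.0901913623324364
shift [ 0.2569 -0.4395  0.0266] turn z None
```

arm_command --moves '[[[0.257, -0.44, 0.027], [0, 0, 0], 0.09], [[0.257, -0.44, 0.027], [0, 0, 0], 0.09], [[0.257, -0.44, 0.027], [0, 0, 0], 0.09], [[0.257, -0.44, 0.027], [0, 0, 0], 0.09], [[0.257, -0.44, 0.027], [0, 0, 0], 0.09]]'

```text
time: 1.1
tool_pos: [0.3776, -0.04, 0.2134]
tool_rot: [3.141, -0.0, 0.369]
contact_force: [1.3, 0.2, 0.7]
opening: 0.0902
grip_force: 0.0
```

```bash
python3 - <<'E'
from h import *
shift([.42,.216,.2])
E
```

```text
t 1.1 pose [ 0.3776 -0.04    0.2134] [ 3.1415 -0.0001  0.3693] F [1.2624 0.2228 0.7235] op 0.09022740848177194
shift [ 0.132  -0.2234  0.0133] turn z None
```

arm_command --moves '[[[0.132, -0.223, 0.013], [0, 0, 0], 0.09], [[0.132, -0.223, 0.013], [0, 0, 0], 0.09], [[0.132, -0.223, 0.013], [0, 0, 0], 0.09], [[0.132, -0.223, 0.013], [0, 0, 0], 0.09], [[0.132, -0.223, 0.013], [0, 0, 0], 0.09]]'

```text
time: 1.6
tool_pos: [0.4185, 0.2065, 0.2007]
tool_rot: [3.141, 0.0, 0.37]
contact_force: [1.0, -0.2, 0.5]
opening: 0.0902
grip_force: 0.0
```

```bash
python3 - <<'E'
from h import *
m=robot.camera_model("wrist");a=robot.read_camera("wrist")[:,:,::-1].copy()
shift([.4249,.2137,.2])
print("expect",proj(m,[.4249,.2137,.042]),proj(m,[.4917,.3998,.042]))
cv2.imwrite("pics/w0.png",a)
E
```

```text
t 1.65 pose [0.4191 0.2128 0.2004] [-3.1381 -0.0022  0.3733] F [ 0.2576  4.5605 -1.4787] op 0.09023589340745838
shift [0.0057 0.0013 0.0004] turn z None
expect [316.2674 211.4555] [104.2001  31.5366]
```

View pics/w0.png

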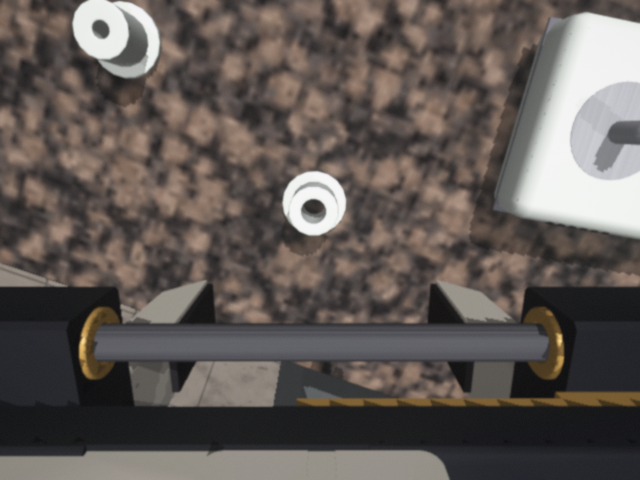

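The near hub (top ring at (313,210)) shows a larger bore than the far one (at (100,30)). Both are within a few pixels of prediction. The spindle base disc is at about (625,130). Now a settled reading.

```bash
cat >> h.py <<'E'
def flange(a,m,X,z=.006,win=60,thr=150):
    "centre of the white blob's dark bore near X (top at z=.042)"
    u,v=proj(m,X);hsv=cv2.cvtColor(a,cv2.COLOR_BGR2HSV)
    w=((hsv[:,:,2]>thr)&(hsv[:,:,1]<60)).astype(np.uint8)
    cs,h=cv2.findContours(w,cv2.RETR_CCOMP,cv2.CHAIN_APPROX_NONE)
    out=[]
    for c,hh in zip(cs,h[0]):
        if len(c)<12:continue
        (x,y),r=cv2.minEnclosingCircle(c)
        if np.hypot(x-u,y-v)<win and cv2.contourArea(c)>30: out.append((round(x,1),round(y,1),round(r,1),"hole" if hh[3]>=0 else "outer",cv2.contourArea(c)))
    return out
E
python3 - <<'E'
from h import *
m=robot.camera_model("wrist");a=robot.read_camera("wrist")[:,:,::-1].copy()
shift([.4249,.2137,.2])
for X in([.4249,.2137,.042],[.4917,.3998,.042]):
  for o in flange(a,m,X): print(o,ray(m,o[0],o[1],.042 if o[3]=="hole" else .006))
E
```

```text
t 1.7 pose [0.4186 0.2094 0.2002] [-3.1401 -0.0002  0.3759] F [0.5579 0.2826 0.6966] op 0.09025318739229639
shift [ 0.0075 -0.0017  0.0002] turn z None
(322.5, 206.6, 33.2, 'outer', 3123.0) [0.425  0.2152 0.006 ]
(320.9, 214.5, 12.9, 'hole', 400.0) [0.4247 0.2164 0.042 ]
(340.5, 173.5, 4.7, 'outer', 45.5) [0.4574 0.2112 0.006 ]
(125.0, 40.3, 46.3, 'outer', 4939.5) [0.4924 0.4096 0.006 ]
(110.8, 33.4, 10.5, 'hole', 254.0) [0.4924 0.4027 0.042 ]
(131.6, 44.3, 28.5, 'hole', 1044.5) [0.4908 0.3871 0.042 ]
```

arm_command --moves '[[[0.008, -0.003, 0.05], [0, 0, 0], 0.09], [[0.008, -0.003, 0.1], [0, 0, 0], 0.09], [[0.008, -0.003, 0.145], [0, 0, 0], 0.09], [[0.008, -0.003, 0.175], [0, 0, 0], 0.09], [[0.008, -0.003, 0.188], [0, 0, 0], 0.09]]'

```text
time: 2.2
tool_pos: [0.423, 0.2087, 0.0099]
tool_rot: [-3.141, 0.006, 0.369]
contact_force: [0.3, 0.7, 1.1]
opening: 0.0902
grip_force: 0.0
```

arm_command --moves '[[[0, 0, 0], [0, 0, 0], 0.05], [[0, 0, 0], [0, 0, 0], 0.03], [[0, 0, 0], [0, 0, 0], 0.03], [[0, 0, 0], [0, 0, 0], 0.03], [[0, 0, 0], [0, 0, 0], 0.03]]'

```text
time: 2.7
tool_pos: [0.4256, 0.2101, 0.0138]
tool_rot: [3.141, -0.002, 0.37]
contact_force: [0.4, -0.2, -0.3]
opening: 0.0543
grip_force: 0.0
```

arm_command --moves '[[[0, 0, 0], [0, 0, 0], 0.03], [[0, 0, 0], [0, 0, 0], 0.03], [[0, 0, 0], [0, 0, 0], 0.03], [[0, 0, 0], [0, 0, 0], 0.03], [[0, 0, 0], [0, 0, 0], 0.03]]'

```text
time: 3.2
tool_pos: [0.4253, 0.2102, 0.0133]
tool_rot: [-3.142, -0.001, 0.37]
contact_force: [-2.3, 1.3, 5.9]
opening: 0.0396
grip_force: 20.0
```

```bash
python3 - <<'E'
from h import *
for i in range(3):
  m=robot.camera_model("wrist");robot.read_camera("wrist");shift([.5611,.035,.17])
E
```

```text
t 3.25 pose [0.4253 0.2102 0.0133] [-3.1416 -0.0006  0.3697] F [-2.1821  1.1332  5.4196] op 0.040077553101837894
shift [ 0.0634  0.2124 -0.1567] turn z None
t 3.3 pose [0.4253 0.2102 0.0133] [-3.1416 -0.0006  0.3698] F [-0.9917 -0.0773  4.3082] op 0.03954180223182864
shift [ 0.0634  0.2124 -0.1567] turn z None
t 3.35 pose [0.4253 0.2102 0.0133] [-3.1416 -0.0005  0.3697] F [-1.4465  1.6337  5.6034] op 0.03975303226757551
shift [ 0.0634  0.2124 -0.1567] turn z None
```

arm_command --moves '[[[0, 0, -0.03], [0, 0, 0], 0.03], [[0, 0, -0.08], [0, 0, 0], 0.03], [[-0.005, 0.04, -0.11], [0, 0, 0], 0.03], [[-0.01, 0.085, -0.13], [0, 0, 0], 0.03], [[-0.015, 0.13, -0.145], [0, 0, 0], 0.03]]'

```text
time: 3.85
tool_pos: [0.4586, 0.0822, 0.1595]
tool_rot: [3.141, -0.002, 0.372]
contact_force: [1.0, 0.5, -0.8]
opening: 0.0398
grip_force: 20.0
```

arm_command --moves '[[[0, 0.04, -0.01], [0, 0, 0], 0.03], [[0, 0.07, -0.01], [0, 0, 0], 0.03], [[0, 0.082, -0.01], [0, 0, 0], 0.03], [[0, 0.082, -0.01], [0, 0, 0], 0.03], [[0, 0.082, -0.01], [0, 0, 0], 0.03]]'

```text
time: 4.35
tool_pos: [0.487, 0.0078, 0.1674]
tool_rot: [-3.14, 0.001, 0.37]
contact_force: [0.0, 0.8, -0.6]
opening: 0.0397
grip_force: 20.0
```

```bash
python3 - <<'E'
from h import *
m=robot.camera_model("wrist");a=robot.read_camera("wrist")[:,:,::-1].copy()
m=robot.camera_model("wrist");a=robot.read_camera("wrist")[:,:,::-1].copy()
shift([.5611,.035,.17])
cv2.imwrite("pics/w1.png",a)
print("expect top",proj(m,[.5611,.035,.09]),"foot",proj(m,[.5611,.035,.06]))
hsv=cv2.cvtColor(a,cv2.COLOR_BGR2HSV)
E
```

```text
t 4.45 pose [0.4871 0.0083 0.1676] [-3.1408  0.0009  0.3713] F [ 0.1795  0.6614 -0.7245] op 0.03916036754753172
shift [ 0.0787  0.002  -0.0025] turn z None
expect top [325.2968 114.8177] foot [324.8755 116.4581]
```

View pics/w1.png

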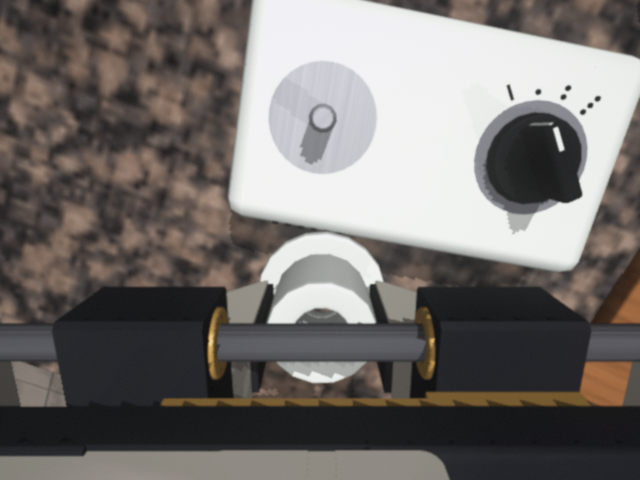

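The spindle tip is at (322,117), close to the predicted (325,115). The held hub is centred at about column 322 between the fingers. The dial is at (535,155), with its rest mark at (509,92) and the dots to the right of it.

```bash
python3 - <<'E'
from h import *
m=robot.camera_model("wrist");a=cv2.imread("pics/w1.png")
g=cv2.cvtColor(a,cv2.COLOR_BGR2GRAY)
s=robot.observe();T=s["tool_pos"]
c=cv2.HoughCircles(g[90:150,290:355],cv2.HOUGH_GRADIENT,1,20,param1=80,param2=12,minRadius=7,maxRadius=16)
print("spindle circ",None if c is None else c+np.array([290,90,0]), ray(m,322,117,.09))
w=(g[40:190,250:395]<222).astype(np.uint8)
for k in blobs(w,3000):
    (x,y),ax,an=cv2.fitEllipse(k);print("disc",x+250,y+40,ax,ray(m,x+250,y+40,.06))
# held hub flange top edge
for dz in(-.013,-.007):
  P=np.array([proj(m,T+[.028*np.cos(t),.028*np.sin(t),dz]) for t in np.linspace(0,6.28,200)])
  print("flange pred: top row",P[:,1].min(),"cols",P[:,0].min(),P[:,0].max())
q=[proj(m,T+[.02*np.cos(t),.02*np.sin(t),.029]) for t in np.linspace(0,6.28,200)];q=np.array(q);print("barrel top pred",q[:,1].min(),q[:,0].min(),q[:,0].max())
col=g[220:300,322];print("flange edge rows",[220+i for i in np.where(np.abs(np.diff(col.astype(int)))>25)[0]])
r=g[275,250:400];print("cols at 275",[250+i for i in np.where(np.abs(np.diff(r.astype(int)))>25)[0]])
E
```

```text
spindle circ [[[321.5 117.5  14.3]]] [0.5595 0.0364 0.09  ]
disc 322.1764678955078 117.06285095214844 (107.20001983642578, 111.86087036132812) [0.5603 0.0366 0.06  ]
flange pred: top row 232.40589082497206 cols 260.28232217768186 384.4214042852708
flange pred: top row 235.89812451797872 cols 258.29068116526565 386.46818271174175
barrel top pred 285.50644687406844 265.74509435389876 379.4402024446449
flange edge rows [np.int64(228), np.int64(229), np.int64(231), np.int64(232), np.int64(233), np.int64(253), np.int64(254), np.int64(283)]
cols at 275 [np.int64(259), np.int64(260), np.int64(261), np.int64(280), np.int64(281), np.int64(360), np.int64(380), np.int64(381), np.int64(382)]
```

arm_command --moves '[[[0.03, 0, 0], [0, 0, 0], 0.03], [[0.06, 0, 0.01], [0, 0, 0], 0.03], [[0.0775, 0.001, 0.03], [0, 0, 0], 0.03], [[0.0775, 0.001, 0.05], [0, 0, 0], 0.03], [[0.0775, 0.001, 0.053], [0, 0, 0], 0.03]]'

```text
time: 4.95
tool_pos: [0.5585, 0.0357, 0.1123]
tool_rot: [-3.139, 0.005, 0.372]
contact_force: [0.0, 0.0, -1.0]
opening: 0.0394
grip_force: 20.0
```

```bash
python3 - <<'E'
from h import *
for i in range(3):
  m=robot.camera_model("wrist");a=robot.read_camera("wrist");shift([.5599,.0365,.073])
E
```

```text
t 5.0 pose [0.5589 0.0353 0.1132] [-3.1398  0.0038  0.3716] F [-0.0935 -0.055  -1.1561] op 0.03966396754855866
shift [ 0.0015 -0.0006  0.0402] turn z None
t 5.05 pose [0.5596 0.035  0.1145] [-3.1408  0.0018  0.3712] F [ 0.2888 -0.6177 -0.5584] op 0.04015871400534727
shift [ 0.0009 -0.0013  0.0415] turn z None
t 5.1 pose [0.5602 0.0347 0.1155] [ 3.1415 -0.0001  0.3707] F [-0.5451  0.3366 -0.5878] op 0.03958072022359931
shift [ 0.0004 -0.0018  0.0425] turn z None
```

arm_command --moves '[[[0, -0.001, 0.008], [0, 0, 0], 0.03], [[0, -0.001, 0.016], [0, 0, 0], 0.03], [[0, -0.001, 0.022], [0, 0, 0], 0.03], [[0, -0.001, 0.026], [0, 0, 0], 0.03], [[0, -0.001, 0.03], [0, 0, 0], 0.03]]'

```text
time: 5.6
tool_pos: [0.56, 0.0349, 0.0846]
tool_rot: [3.142, 0.0, 0.37]
contact_force: [-0.4, 0.2, 0.6]
opening: 0.0396
grip_force: 20.0
```

arm_command --moves '[[[0, 0, 0.004], [0, 0, 0], 0.03], [[0, 0, 0.007], [0, 0, 0], 0.03], [[0, 0, 0.01], [0, 0, 0], 0.03], [[0, 0, 0.012], [0, 0, 0], 0.03], [[0, 0, 0.012], [0, 0, 0], 0.03]]'

```text
time: 6.1
tool_pos: [0.56, 0.0349, 0.0734]
tool_rot: [3.141, -0.0, 0.37]
contact_force: [-2.1, 0.1, 3.4]
opening: 0.0397
grip_force: 20.0
```

arm_command --moves '[[[0, 0, 0], [0, 0, 0], 0.07], [[0, 0, 0], [0, 0, 0], 0.07], [[0, 0, 0], [0, 0, 0], 0.07], [[0, 0, 0], [0, 0, 0], 0.09], [[0, 0, 0], [0, 0, 0], 0.09]]'

```text
time: 6.6
tool_pos: [0.5601, 0.0349, 0.0729]
tool_rot: [3.141, -0.0, 0.37]
contact_force: [0.4, -0.6, -0.4]
opening: 0.0752
grip_force: 0.0
```

arm_command --moves '[[[0, 0, -0.02], [0, 0, 0], 0.09], [[0, 0, -0.06], [0, 0, 0], 0.09], [[0, 0, -0.1], [0, 0, 0], 0.09], [[-0.06, 0, -0.1], [0, 0, 0], 0.09], [[-0.06, 0, -0.1], [0, 0, 0], 0.09]]'

```text
time: 7.1
tool_pos: [0.5003, 0.0128, 0.1733]
tool_rot: [-3.141, 0.003, 0.37]
contact_force: [-1.4, -0.2, -0.3]
opening: 0.09
grip_force: 0.0
```

```bash
python3 - <<'E'
from h import *
m=robot.camera_model("wrist");a=robot.read_camera("wrist")[:,:,::-1].copy()
m=robot.camera_model("wrist");a=robot.read_camera("wrist")[:,:,::-1].copy()
shift([.492,.4025,.14])
print("expect",proj(m,[.56,.0365,.102]),proj(m,[.56,.0365,.066]))
cv2.imwrite("pics/w2.png",a)
E
```

```text
t 7.2 pose [0.5026 0.0129 0.1731] [-3.1414  0.0007  0.3688] F [1.0318 0.1431 1.1011] op 0.09033080389447674
shift [ 0.1306 -0.3672  0.0331] turn z None
expect [320.5768 142.5094] [320.6974 140.6453]
```

View pics/w2.png

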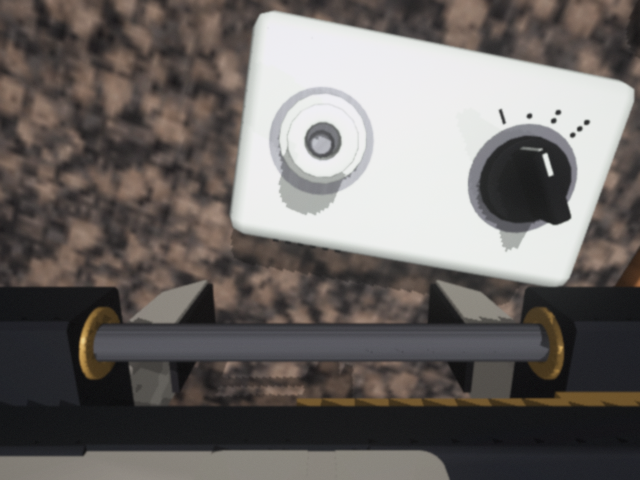

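The hub sits down on the base around the spindle, at (321,142). Now for the other hub.

arm_command --moves '[[[0.131, -0.367, 0.0], [0, 0, 0], 0.09], [[0.131, -0.367, 0.0], [0, 0, 0], 0.09], [[0.131, -0.367, 0.0], [0, 0, 0], 0.09], [[0.131, -0.367, 0.0], [0, 0, 0], 0.09], [[0.131, -0.367, 0], [0, 0, 0], 0.09]]'

```text
time: 7.7
tool_pos: [0.4977, 0.2659, 0.1725]
tool_rot: [-3.142, -0.0, 0.37]
contact_force: [1.7, -0.3, 0.2]
opening: 0.0899
grip_force: 0.0
```

```bash
python3 - <<'E'
from h import *
shift([.492,.4025,.17])
E
```

```text
t 7.7 pose [0.4977 0.2659 0.1725] [-3.1416 -0.0003  0.3697] F [ 1.713  -0.2757  0.2391] op 0.08990295572451361
shift [ 0.044  -0.1295  0.0025] turn z None
```

arm_command --moves '[[[0.044, -0.126, 0.0], [0, 0, 0], 0.09], [[0.044, -0.126, 0.0], [0, 0, 0], 0.09], [[0.044, -0.126, 0.0], [0, 0, 0], 0.09], [[0.044, -0.126, 0.0], [0, 0, 0], 0.09], [[0.044, -0.126, 0], [0, 0, 0], 0.09]]'

```text
time: 8.2
tool_pos: [0.4927, 0.3974, 0.1717]
tool_rot: [3.141, 0.001, 0.372]
contact_force: [0.9, -0.6, -0.7]
opening: 0.0901
grip_force: 0.0
```

```bash
python3 - <<'E'
from h import *
for i in range(2): m=robot.camera_model("wrist");a=robot.read_camera("wrist")[:,:,::-1].copy()
shift([.492,.4025,.012])
for o in flange(a,m,[.492,.4025,.042]): print(o,ray(m,o[0],o[1],.042 if o[3]=="hole" else .006))
E
```

```text
t 8.3 pose [0.4932 0.3958 0.1724] [3.141  0.0009 0.3691] F [-0.3593  0.0605  0.8277] op 0.08997352012833609
shift [ 0.0015 -0.0067  0.1604] turn z None
(310.2, 274.8, 8.3, 'outer', 63.5) [0.4452 0.3884 0.006 ]
(347.9, 275.7, 17.5, 'outer', 493.5) [0.4559 0.3584 0.006 ]
(326.6, 185.6, 71.1, 'outer', 6451.0) [0.5203 0.4028 0.006 ]
(312.5, 227.9, 7.8, 'hole', 116.0) [0.4923 0.4034 0.042 ]
```

arm_command --moves '[[[0.002, -0.007, 0.04], [0, 0, 0], 0.09], [[0.002, -0.007, 0.085], [0, 0, 0], 0.09], [[0.002, -0.007, 0.125], [0, 0, 0], 0.09], [[0.002, -0.007, 0.15], [0, 0, 0], 0.08], [[0.002, -0.007, 0.159], [0, 0, 0], 0.06]]'

```text
time: 8.8
tool_pos: [0.4913, 0.4014, 0.011]
tool_rot: [3.14, 0.005, 0.368]
contact_force: [0.1, -0.1, -0.1]
opening: 0.078
grip_force: 0.0
```

arm_command --moves '[[[0, 0, 0], [0, 0, 0], 0.03], [[0, 0, 0], [0, 0, 0], 0.03], [[0, 0, 0], [0, 0, 0], 0.03], [[0, 0, 0], [0, 0, 0], 0.03], [[0, 0, 0], [0, 0, 0], 0.03]]'

```text
time: 9.3
tool_pos: [0.4927, 0.4041, 0.0151]
tool_rot: [-3.142, -0.002, 0.37]
contact_force: [-0.4, -0.8, 5.4]
opening: 0.039
grip_force: 20.0
```

arm_command --moves '[[[0, 0, 0], [0, 0, 0], 0.03], [[0, 0, 0], [0, 0, 0], 0.03], [[0, 0, 0], [0, 0, 0], 0.03], [[0, 0, 0], [0, 0, 0], 0.03], [[0, 0, 0], [0, 0, 0], 0.03]]'

```text
time: 9.8
tool_pos: [0.4927, 0.4041, 0.0151]
tool_rot: [-3.142, -0.002, 0.37]
contact_force: [-0.6, -1.7, 6.3]
opening: 0.0393
grip_force: 20.0
```

arm_command --moves '[[[0, 0, -0.05], [0, 0, 0], 0.03], [[0, 0, -0.1], [0, 0, 0], 0.03], [[-0.014, 0.036, -0.13], [0, 0, 0], 0.03], [[-0.03, 0.077, -0.15], [0, 0, 0], 0.03], [[-0.046, 0.118, -0.16], [0, 0, 0], 0.03]]'

```text
time: 10.3
tool_pos: [0.4923, 0.2765, 0.1761]
tool_rot: [3.141, -0.004, 0.371]
contact_force: [0.5, -1.3, -1.4]
opening: 0.0392
grip_force: 20.0
```

arm_command --moves '[[[-0.09, 0.23, 0], [0, 0, 0], 0.03], [[-0.09, 0.23, 0], [0, 0, 0], 0.03], [[-0.09, 0.23, 0], [0, 0, 0], 0.03], [[-0.09, 0.23, 0], [0, 0, 0], 0.03], [[-0.09, 0.23, 0], [0, 0, 0], 0.03]]'

```text
time: 10.8
tool_pos: [0.4907, 0.0282, 0.1741]
tool_rot: [3.141, -0.0, 0.37]
contact_force: [1.9, 0.6, -0.4]
opening: 0.0395
grip_force: 20.0
```

arm_command --moves '[[[-0.09, 0.23, 0], [0, 0, 0], 0.03], [[-0.09, 0.23, 0], [0, 0, 0], 0.03], [[-0.09, 0.23, 0], [0, 0, 0], 0.03], [[-0.09, 0.23, 0], [0, 0, 0], 0.03], [[-0.09, 0.23, 0], [0, 0, 0], 0.03]]'

```text
time: 11.3
tool_pos: [0.4899, -0.2189, 0.174]
tool_rot: [3.141, -0.0, 0.369]
contact_force: [0.5, -0.3, -0.4]
opening: 0.0395
grip_force: 20.0
```

```bash
python3 - <<'E'
from h import *
shift([.49,-.35,.038])
E
```

```text
t 11.3 pose [ 0.4899 -0.2189  0.174 ] [ 3.1414 -0.0002  0.3694] F [ 0.5307 -0.2528 -0.3595] op 0.03954286121597724
shift [-0.0473  0.1222  0.136 ] turn z None
```

arm_command --moves '[[[-0.017, 0.044, 0], [0, 0, 0], 0.03], [[-0.034, 0.087, 0.01], [0, 0, 0], 0.03], [[-0.047, 0.12, 0.04], [0, 0, 0], 0.03], [[-0.047, 0.12, 0.08], [0, 0, 0], 0.03], [[-0.047, 0.12, 0.115], [0, 0, 0], 0.03]]'

```text
time: 11.8
tool_pos: [0.4891, -0.3467, 0.0571]
tool_rot: [-3.141, 0.0, 0.368]
contact_force: [-0.5, -0.1, -1.2]
opening: 0.0392
grip_force: 20.0
```

arm_command --moves '[[[0, 0, 0], [0, 0, 0], 0.03], [[0, 0, 0.008], [0, 0, 0], 0.03], [[0, 0, 0.014], [0, 0, 0], 0.03], [[0, 0, 0.018], [0, 0, 0], 0.03], [[0, 0, 0.02], [0, 0, 0], 0.03]]'

```text
time: 12.3
tool_pos: [0.4904, -0.3458, 0.0398]
tool_rot: [3.14, -0.001, 0.37]
contact_force: [-1.6, -0.4, -1.4]
opening: 0.0394
grip_force: 20.0
```

arm_command --moves '[[[0, 0, 0.002], [0, 0, 0], 0.03], [[0, 0, 0.003], [0, 0, 0], 0.03], [[0, 0, 0.004], [0, 0, 0], 0.03], [[0, 0, 0.005], [0, 0, 0], 0.03], [[0, 0, 0.005], [0, 0, 0], 0.03]]'

```text
time: 12.8
tool_pos: [0.4901, -0.3458, 0.036]
tool_rot: [3.14, -0.0, 0.37]
contact_force: [-3.5, 3.6, 12.8]
opening: 0.0393
grip_force: 20.0
```

On the board, so I'll release and then lift toward the dial.

arm_command --moves '[[[0, 0, 0], [0, 0, 0], 0.09], [[0, 0, 0], [0, 0, 0], 0.09], [[0, 0, 0], [0, 0, 0], 0.09], [[0, 0, 0], [0, 0, 0], 0.09], [[0, 0, 0], [0, 0, 0], 0.09]]'

```text
time: 13.3
tool_pos: [0.4899, -0.3456, 0.0337]
tool_rot: [-3.141, 0.0, 0.37]
contact_force: [-0.5, -0.6, 0.0]
opening: 0.0747
grip_force: 0.0
```

arm_command --moves '[[[0, 0, -0.03], [0, 0, 0], 0.09], [[0, 0, -0.08], [0, 0, 0], 0.09], [[0, 0, -0.13], [0, 0, 0], 0.09], [[0.01, -0.04, -0.145], [0, 0, 0], 0.09], [[0.03, -0.08, -0.145], [0, 0, 0], 0.09]]'

```text
time: 13.8
tool_pos: [0.4896, -0.2613, 0.1822]
tool_rot: [3.136, -0.003, 0.367]
contact_force: [0.3, -0.4, -0.9]
opening: 0.0896
grip_force: 0.0
```

```bash
python3 - <<'E'
from h import *
shift([.51,-.12,.19])
E
```

```text
t 13.8 pose [ 0.4896 -0.2613  0.1822] [ 3.1359 -0.0034  0.3669] F [ 0.3027 -0.3689 -0.8624] op 0.08960815017590588
shift [ 0.0698 -0.1246 -0.0083] turn z None
```

arm_command --moves '[[[0.024, -0.042, 0], [0, 0, 0], 0.06], [[0.048, -0.084, 0], [0, 0, 0], 0.05], [[0.07, -0.123, 0], [0, 0, 0], 0.05], [[0.07, -0.123, 0], [0, 0, 0], 0.05], [[0.07, -0.123, 0], [0, 0, 0], 0.05]]'

```text
time: 14.3
tool_pos: [0.51, -0.1195, 0.1791]
tool_rot: [3.141, -0.0, 0.372]
contact_force: [-0.6, -0.3, -0.1]
opening: 0.0543
grip_force: 0.0
```

```bash
python3 - <<'E'
from h import *
for i in range(2): m=robot.camera_model("wrist");a=robot.read_camera("wrist")[:,:,::-1].copy()
b=robot.read_camera("top")[:,:,::-1]
cv2.imwrite("pics/w3.png",a);cv2.imwrite("pics/t2.png",b);np.save("m3.npy",m,allow_pickle=True)
shift([.586,-.0977,.13])
print("dial expect",proj(m,[.586,-.0977,.07]),proj(m,[.586,-.0977,.099]))
E
```

```text
t 14.45 pose [ 0.5097 -0.1215  0.1789] [3.1412 0.0001 0.3683] F [-0.4144  0.2068 -1.2432] op 0.05043966713176195
shift [0.0797 0.0053 0.0489] turn z None
dial expect [331.634  116.0492] [332.9531 114.3677]
```

View pics/w3.png

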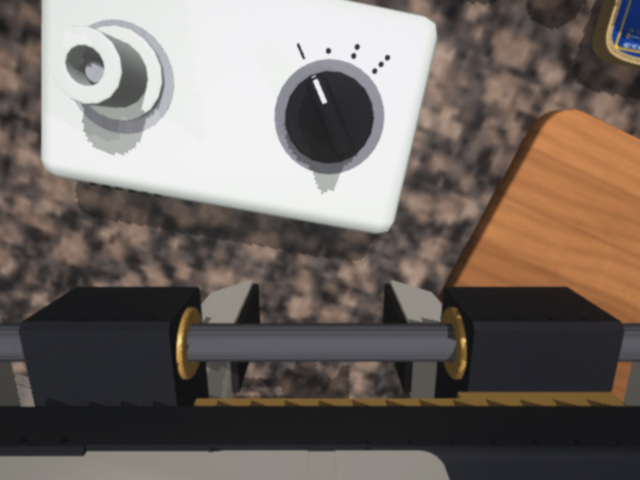

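View pics/t2.png

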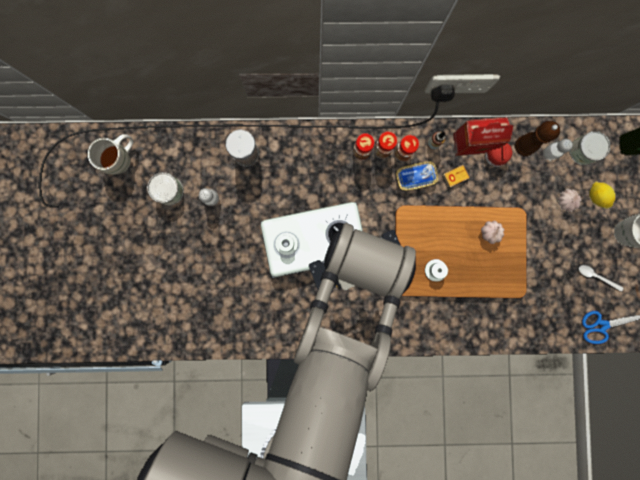

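The narrow hub stands upright on the board at top-view (436,270), and the garlic, shaker and tin are unmoved. In the wrist view the dial is at (329,116), its white pointer line runs (316,80)–(324,103), and the marks are at (301,51) for rest, then (328,51), (355,51) and (381,64).

```bash
python3 - <<'E'
from h import *
m=np.load("m3.npy",allow_pickle=True).item();a=cv2.imread("pics/w3.png")
hsv=cv2.cvtColor(a,cv2.COLOR_BGR2HSV)
dk=hsv[:,:,2]<70
roi=np.zeros_like(dk);roi[60:175,270:390]=1
for c in blobs(dk&roi,1500):
    h=cv2.convexHull(c);(x,y),ax,_=cv2.fitEllipse(h);print("disc",x,y,ax,ray(m,x,y,.07),"diam mm",np.array(ax)/m["fx"]*np.linalg.norm(ray(m,x,y,.07)+m["R"].T@m["t"]))
g=hsv[:,:,2];w=(g>150)&roi;w[:75]=0;w[106:]=0;w[:,:308]=0;w[:,332:]=0
for c in blobs(w,15):
    vx,vy,x0,y0=cv2.fitLine(c,cv2.DIST_L2,0,.01,.01).ravel()
    p=ray(m,x0,y0,.099);q=ray(m,x0-vx*10*np.sign(vy),y0-vy*10*np.sign(vy),.099);d=q-p
    ctr=np.array([.586,-.0977]);print("line",x0,y0,p,"yaw of line",np.arctan2(d[1],d[0]),"yaw from ctr",np.arctan2(p[1]-ctr[1],p[0]-ctr[0]))
for n,(u,v) in dict(rest=(301,51),d1=(328,51),d2=(355,51),d3=(381,64)).items():
    p=ray(m,u,v,.06);print(n,p,np.arctan2(p[1]+.0977,p[0]-.586))
E
```

```text
disc 328.75347900390625 117.23060607910156 (87.02728271484375, 91.17469024658203) [ 0.5847 -0.0963  0.07  ] diam mm [0.0571 0.0599]
line 319.59616 90.98077 [ 0.5948 -0.0863  0.099 ] yaw of line 0.7899241772147733 yaw from ctr 0.9131323101270302
rest [ 0.6157 -0.0657  0.06  ] 0.8234043187474052
d1 [ 0.6218 -0.0814  0.06  ] 0.4269644199709924
d2 [ 0.6279 -0.0972  0.06  ] 0.012402093098115465
d3 [ 0.6268 -0.1154  0.06  ] -0.408114751607403
```

arm_command --moves '[[[0.03, 0.002, 0], [0, 0, -0.1], 0.05], [[0.06, 0.004, 0.02], [0, 0, -0.24], 0.05], [[0.079, 0.004, 0.04], [0, 0, -0.38], 0.05], [[0.079, 0.004, 0.06], [0, 0, -0.42], 0.05], [[0.079, 0.004, 0.06], [0, 0, -0.42], 0.05]]'

```text
time: 14.95
tool_pos: [0.5832, -0.0962, 0.1157]
tool_rot: [-3.136, 0.003, 0.788]
contact_force: [-0.7, 0.9, -0.3]
opening: 0.0501
grip_force: 0.0
```

```bash
python3 - <<'E'
from h import *
for i in range(3): m=robot.camera_model("wrist");a=robot.read_camera("wrist")
shift([.585,-.0965,.0755],.79)
E
```

```text
t 15.1 pose [ 0.5851 -0.0966  0.1198] [ 3.1406 -0.0003  0.787 ] F [ 0.6423 -0.4428  0.5585] op 0.04993054280590965
shift [ 0.     -0.0002  0.0443] turn z -0.0029825483955971954
```

arm_command --moves '[[[0, 0, 0.012], [0, 0, 0], 0.05], [[0, 0, 0.025], [0, 0, 0], 0.05], [[0, 0, 0.035], [0, 0, 0], 0.05], [[0, 0, 0.041], [0, 0, 0], 0.05], [[0, 0, 0.044], [0, 0, 0], 0.05]]'

```text
time: 15.6
tool_pos: [0.5844, -0.0953, 0.0739]
tool_rot: [-3.14, 0.001, 0.79]
contact_force: [-0.8, 0.5, -0.4]
opening: 0.0498
grip_force: 0.0
```

arm_command --moves '[[[0, 0, 0], [0, 0, 0], 0.02], [[0, 0, 0], [0, 0, 0], 0.01], [[0, 0, 0], [0, 0, 0], 0.005], [[0, 0, 0], [0, 0, 0], 0.005], [[0, 0, 0], [0, 0, 0], 0.005]]' --squeeze 20

```text
time: 16.1
tool_pos: [0.585, -0.0955, 0.0752]
tool_rot: [3.141, -0.0, 0.79]
contact_force: [-0.2, 0.7, -0.5]
opening: 0.0143
grip_force: 0.0
```

arm_command --moves '[[[0, 0, 0], [0, 0, 0], 0.003], [[0, 0, 0], [0, 0, 0], 0.003], [[0, 0, 0], [0, 0, 0], 0.003], [[0, 0, 0], [0, 0, 0], 0.003], [[0, 0, 0], [0, 0, 0], 0.003]]' --squeeze 50

```text
time: 16.6
tool_pos: [0.5855, -0.0959, 0.0753]
tool_rot: [3.14, -0.0, 0.79]
contact_force: [4.5, -3.3, -0.7]
opening: 0.0116
grip_force: 50.0
```

arm_command --moves '[[[0, 0, 0], [0, 0, 0.1], 0.003], [[0, 0, 0], [0, 0, 0.2], 0.003], [[0, 0, 0], [0, 0, 0.3], 0.003], [[0, 0, 0], [0, 0, 0.4], 0.003], [[0, 0, 0], [0, 0, 0.5], 0.003]]'

```text
time: 17.1
tool_pos: [0.5859, -0.0965, 0.0753]
tool_rot: [3.139, -0.002, 0.286]
contact_force: [5.1, -6.1, -1.9]
opening: 0.0116
grip_force: 50.0
```

arm_command --moves '[[[0, 0, 0], [0, 0, 0.1], 0.003], [[0, 0, 0], [0, 0, 0.2], 0.003], [[0, 0, 0], [0, 0, 0.3], 0.003], [[0, 0, 0], [0, 0, 0.4], 0.003], [[0, 0, 0], [0, 0, 0.5], 0.003]]'

```text
time: 17.6
tool_pos: [0.5859, -0.0972, 0.0753]
tool_rot: [3.139, -0.003, -0.214]
contact_force: [4.7, -8.6, -2.3]
opening: 0.0115
grip_force: 50.0
```

```bash
python3 - <<'E'
from h import *
for i in range(2): a=robot.read_camera("wrist")
shift([.585,-.0965,.0755],-.42);print(robot.observe()["torque"])
E
```

```text
t 17.7 pose [ 0.5859 -0.0973  0.0753] [ 3.1393 -0.0031 -0.213 ] F [ 3.8159 -9.2679 -1.6291] op 0.01158526795338746
shift [-0.0011 -0.0005 -0.0002] turn z 0.20702743947111674
[-1.3679 -0.7654  0.0745]
```

arm_command --moves '[[[0, 0, 0], [0, 0, 0.05], 0.003], [[0, 0, 0], [0, 0, 0.1], 0.003], [[0, 0, 0], [0, 0, 0.15], 0.003], [[0, 0, 0], [0, 0, 0.18], 0.003], [[0, 0, 0], [0, 0, 0.2], 0.003]]'

```text
time: 18.2
tool_pos: [0.5858, -0.0975, 0.0753]
tool_rot: [3.14, -0.003, -0.411]
contact_force: [5.5, -9.8, -2.0]
opening: 0.0117
grip_force: 50.0
```

```bash
python3 - <<'E'
from h import *
for i in range(3): a=robot.read_camera("wrist");print(robot.observe()["torque"][2], robot.observe()["joint_efforts"][5])
shift([.585,-.0965,.0755],-.42)
m=robot.camera_model("wrist");u,v=proj(m,[.585,-.0965,.08]);print(u,v)
cv2.imwrite("pics/w4.png",a[:,:,::-1])
E
```

```text
0.11943433095935223 0.0974520854651928
0.17427604154136864 0.3047950565814972
0.12052287846863609 0.1744419476017356
t 18.35 pose [ 0.5858 -0.0975  0.0753] [ 3.1395 -0.0035 -0.4103] F [ 3.2143 -9.813  -2.2833] op 0.01127760485282
shift [-0.0012 -0.0006 -0.0002] turn z 0.009748716252480805
320.9649127549225 311.07887521495064
```

View pics/w4.png

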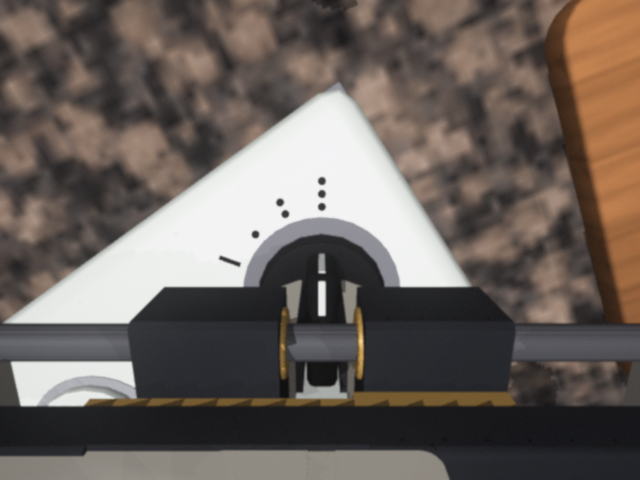

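The white pointer at (321,290) lines up with the three dots at (321,194), so the dial is at the third click. I'll add a small margin, settle, and hand in.

arm_command --moves '[[[0, 0, 0], [0, 0, 0.01], 0.003], [[0, 0, 0], [0, 0, 0.01], 0.003], [[0, 0, 0], [0, 0, 0.01], 0.003], [[0, 0, 0], [0, 0, 0.01], 0.003], [[0, 0, 0], [0, 0, 0.01], 0.003]]'

```text
time: 18.85
tool_pos: [0.5858, -0.0975, 0.0753]
tool_rot: [3.14, -0.004, -0.42]
contact_force: [4.4, -10.4, -1.8]
opening: 0.0115
grip_force: 50.0
```

```bash
python3 - <<'E'
from h import *
shift([.585,-.0965,.0755],-.42);s=robot.observe();print(s["torque"],s["grip_force"])
print(robot.hand_in())
E
```

```text
t 18.85 pose [ 0.5858 -0.0975  0.0753] [ 3.1395 -0.0035 -0.4201] F [  4.4447 -10.4438  -1.823 ] op 0.011528181176697025
shift [-0.0012 -0.0006 -0.0002] turn z -7.7192138965676e-05
[-1.5451 -0.6704  0.1013] 49.9985808134079
the job is handed in; nothing more can be done
None
```

The job is handed in at about 19 s: the wide hub is fully down on the spindle, the narrow hub stands on the chopping board, and the gripper is still holding the dial at the third click; hand-in returned no verdict.

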